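Put the flatbread press back together after washing

TASK

The flatbread press has been washed and is in pieces. Set the loose upper plate gently down flat on the lower half with its hinge lug between the two hinge ears, then push the hinge pin through both ears and the lug until its flat thumb plate is up against the ear. Last, swing the lever fully over so it lies down along the upper plate, and leave the other things on the table where they are.

Things in the scene. Friction and masses are not known exactly. Their poses are not given: they have to be found in the camera images.
- press: Lower half of the cast aluminium press, fixed to the table. Origin: on the table under the centre of its round plate (170 mm across, flat top 32 mm above the table); +x points to the hinge end, -x to the lever end, y is parallel to the hinge axis. Near the lever end two ears carry the lever's fixed pivot, at x = -115 mm, 71 mm above the table
- hinge (a point): point on the hinge axis midway between the two hinge ears: 118 mm from the press's origin along +x, 46 mm above the table; axes as the press. Each ear is 12 mm thick, 30 mm long (x), top 62 mm above the table, with a 15 mm through hole; the gap between them is 26 mm, and they measure 50 mm over their outer faces
- lever (a joint): lever angle in rad: 0 = fully over, lying level along the top of the upper plate towards the hinge end (hard stop); grows as it is swung up, 1.57 = upright, 2.1 = leaning back away from the plate (stop). Starts at 1.75 to 2.0. It stays where it is left; about 4 N at the grip moves it
- lever_grip (a point): centre of the lever's hand grip, 155 mm from the pivot along the lever. The grip is a square bar 18 x 18 mm, 70 mm long, with 35 mm of it beyond this point; the arm before it is 14 mm wide. x points along the lever to its free end, y is parallel to the pivot axis
- top_plate: Loose upper half, aluminium, 0.5 to 0.8 kg: disc 165 mm across, 10 mm thick, lying flat. Origin: centre of the underside, about its balance point; +x to the hinge lug, z up. Across the disc along x runs a rib 14 mm wide, its top 28 mm above the underside: grip it at the middle. A 20 mm wide nose ends at x = -92 mm. Seated, its origin is 32 mm above the press's origin, x axes alike
- lug_hole (a point): middle of the 15 mm hole through the upper plate's hinge lug: at x = 118 mm, 14 mm above the underside; hole axis along the plate's y. The lug is 20 mm wide (y), 28 mm tall and reaches to x = 133 mm
- pin: Loose steel hinge pin, 0.11 to 0.18 kg, lying level: round shank 12 mm thick, 64 mm long along +x (last 8 mm tapered to 5 mm), on a flat thumb plate 36 mm long (x = -36 to 0), 30 mm wide (y), 12 mm thick. Origin: under the shoulder between them, on the underside; the shank's axis is 6 mm higher. It may enter from either side; home, the shoulder touches the ear
- pin_mid (a point): point on the shank's axis 25 mm from the shoulder; it comes to hinge when the pin is home
- pin_head (a point): middle of the thumb plate, where it can be gripped across its 30 mm width
- scraper: bench scraper, steel blade with a 115 x 24 mm white handle; bystander, origin on the table
- spoon: serving spoon, 260 mm; bystander
- shaker: glass shaker with steel cap, 52 mm across, 95 mm tall; bystander, origin under its centre
- bowl: steel bowl, 120 mm across, 45 mm tall; bystander, origin under its centre
- cup: white cup, 80 mm across, 95 mm tall; bystander, origin under its centre
Not all that is in view belongs to the job. What is shaped like the pin but orange or yellow is not meant.

How it is judged:
By the outcome, as a careful person would: the job done as asked, in the order asked, and still so for the second after the job is handed in, with the robot touching nothing.
It also fails if it takes over 72 s, if anything falls off the work surface, if the arm or the gripper's body presses on something with over 40 N, if the wrist force passes 120 N, or if a joint passes its speed limit or range.

ROBOT

A 6-joint arm with a two-finger parallel gripper is mounted at the origin on the work surface. World frame = base frame: x ahead of the robot, y to its left, z up, the work surface at z = 0. Lengths are in m, angles in rad, forces in N, time in s.
With the tool pointing down it reaches from about 0.3 to 0.775 m from the base axis. Payload 14.6 kg.
Tool frame: the origin (TCP) lies at the very end of the fingers, on their centre line; the grasp point (between the pads) lies 19 mm behind it (robot.pinch_z is the distance from the TCP to the grasp point, in m); z points along the fingers, y is the line along which they close (so a half turn about z gives the same grasp; the last joint's range is limited). The gripper opens to 94 mm and grips with 3 to 60 N. Pads are 16 mm wide; open, the fingers measure 119 mm over their backs; the gripper's body (75 mm by 177 mm) begins 78 mm behind the grasp point.
Start: joints at [1.159, 0.3, 1.521, -0, 1.321, -0.067], TCP at [0.186, 0.518, 0.205] pointing down, gripper open.
Joint ranges: [-3.03, 3.03], [-0.79, 2.21], [0.23, 2.52], [-1.04, 4.18], [0, 3.07], [-2.55, 2.55]. Speed limits (rad/s): [2.22, 2.22, 2.57, 3.14, 3.14, 3.14].

INTERFACE

Orientations are given as a unit quaternion [x, y, z, w].
In Python, from cell import robot gives the robot as it stands. The module is installed in compiled form; this text tells all that it offers.
- The arm moves only by the tool jog_arm, never from a script. Its argument "targets" is a list of rows, each an object with "translation": the shift along the tool's x, y, z scaled (see below), a list of three; "turn": the turn about the tool's z scaled (see below); "gripper": the opening, from -1 (shut) to 1 (fully open). In form: [{"translation": [dx, dy, dz], "turn": turn, "gripper": gripper}, ...]. A call has 1 to 12 rows; each row shifts and turns the commanded pose from where the row before left it, along the tool's axes as they then stand; what a row does not reach is not made up. The controller multiplies each number of a shift by 0.5 m and each number of a turn by 90 degrees. A row lasts 1/8 s, in which the tool goes at most 62.5 mm and 10.7 degrees, less where a joint would pass 70% of its speed; a pose out of reach is approached as far as the arm can. A call with a number of a shift or a turn outside -1 to 1 is refused whole. A call with a gripper value outside its range is refused whole. The fingers move at their own pace and stop on an object; "grip_force" is the grip in N (left out, the last holds). Time passes only in rows, so rows that do not move let the fingers close. It gives the time, the measured TCP pose, the force, the opening and the grip force at its end, in the units of the state.
- robot.state(): the state, without advancing time (a new reading comes with each control period).
- robot.capture(name): name is "scene" or "top" or "wrist"; returns the picture (400x640x3 uint8, red, green, blue); there is no depth.
- robot.calibration(name): a dict with "camera_matrix" (3x3 intrinsics, pixels), "k1" (the pictures are not rectified: a ray, as slopes to the right and down, at radius r is drawn at 1 + k1 r^2 times it, then the intrinsics apply), "R" (3x3) and "t" (3): a world point X has camera coordinates R X + t; the wrist camera has in their place "tool_from_camera" (4x4, takes a point from camera to tool coordinates, whose origin is the TCP and whose axes are the flange's). Camera axes: x right, y down, z forward; pixel columns grow to the right and rows downward; lengths in m; the calibration is good to about 2 mm. A picture is of the moment at which its call begins: read the wrist's pose just before it. calibration takes no time and is no camera call.
- robot.close_job(): hands the job in; it is judged then, once.
The state is a dict: "time": time; "q": joint angles; "dq": joint speeds; "effort": joint torques, N m; "eef_pos": TCP position; "orientation": TCP orientation; "wrist_force": force on the tool from outside, world axes, zero at the start; "ft_torque": the same for the moment, N m; "grip_width": opening from 0.0 (shut) to 1.0 (fully open); "grasp_force": force on a finger pad.
Only numpy, scipy, OpenCV 4.12 (cv2) and the standard library are available. Lean on these libraries where they do the work, as an engineer would, in place of code of your own. Each camera call takes 0.05 s, during which the arm holds its last target. There are 200 camera calls.

## Working session

There is one attempt and no reset: what is moved stays moved. The work goes in short steps, Python scripts to look and compute and a tool call to move; the robot and the scene stay as the last step left them, time stands still between calls to the robot, and variables do not carry over. Pictures are saved under pics/ and viewed, at most 10 in all, crops included, and the job is handed in when it is done.

Besides the shell and the picture viewer there is one more tool, called after ">>>" as name([rows], argument=value, ...), one row to a line, values as JSON. jog_arm: Moves the arm, as the interface text tells. Its arguments: {"type":"object","properties":{"targets":{"type":"array","items":{"type":"object","properties":{"translation":{"type":"array","items":{"type":"number"}},"turn":{"type":"number"},"gripper":{"type":"number"}}}},"grip_force":{"type":"number"}},"required":["targets"]}

```bash
mkdir -p pics; python3 - <<'E'
from cell import robot
import cv2,numpy as np
s=robot.state();print({k:np.round(v,3).tolist() for k,v in s.items()}, robot.pinch_z)
for n in("scene","top"):
    c=robot.calibration(n);print(n,{k:np.round(v,4).tolist() for k,v in c.items()})
    cv2.imwrite(f"pics/{n}0.png",cv2.resize(robot.capture(n)[:,:,::-1],(800,500),interpolation=cv2.INTER_CUBIC))
print({k:np.round(v,4).tolist() for k,v in robot.calibration("wrist").items()})
E
```

```text
{'time': 0.0, 'q': [1.159, 0.3, 1.522, -0.0, 1.321, -0.067], 'dq': [0.001, 0.001, 0.0, 0.0, 0.0, 0.001], 'effort': [-0.0, -53.18, -35.274, 0.071, 0.024, -0.0], 'eef_pos': [0.186, 0.517, 0.205], 'orientation': [0.172, 0.985, -0.001, -0.0], 'wrist_force': [0.104, -0.613, -0.118], 'ft_torque': [0.051, 0.007, 0.015], 'grasp_force': 0.0, 'grip_width': 1.0} 0.0188
scene {'camera_matrix': [[492.5252, 0.0, 329.8339], [0.0, 492.5252, 205.1576], [0.0, 0.0, 1.0]], 'k1': -0.1094, 'R': [[0.6436, 0.7653, 0.0133], [0.6187, -0.5099, -0.5977], [-0.4506, 0.3929, -0.8016]], 't': [-0.2886, -0.2691, 1.8751]}
top {'camera_matrix': [[479.9112, 0.0, 308.2852], [0.0, 479.9112, 196.3395], [0.0, 0.0, 1.0]], 'k1': 0.0188, 'R': [[0.0242, -0.9996, 0.0118], [-0.9901, -0.0256, -0.1379], [0.1382, -0.0084, -0.9904]], 't': [-0.0424, 0.5152, 1.3558]}
{'camera_matrix': [[316.4588, 0.0, 322.8272], [0.0, 316.4588, 199.6036], [0.0, 0.0, 1.0]], 'k1': -0.0623, 'tool_from_camera': [[0.0002, -0.9641, -0.2656, 0.0772], [1.0, 0.0002, 0.0001, 0.0001], [0.0, -0.2656, 0.9641, -0.178], [0.0, 0.0, 0.0, 1.0]]}
```

View pics/top0.png

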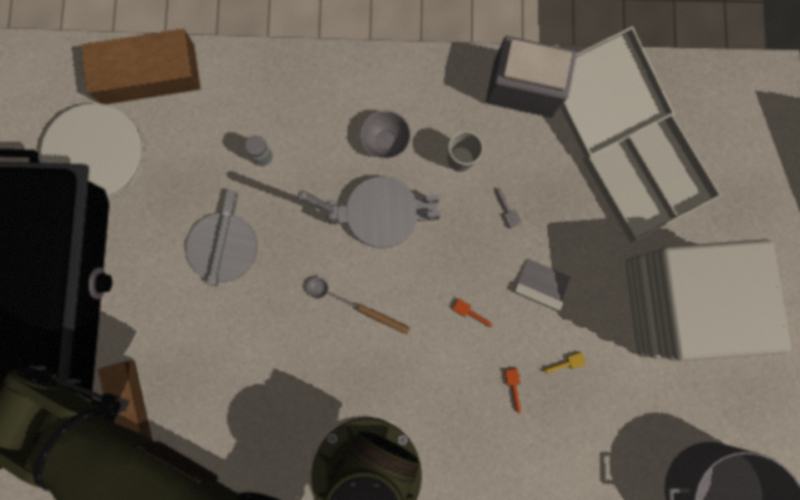

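View pics/scene0.png

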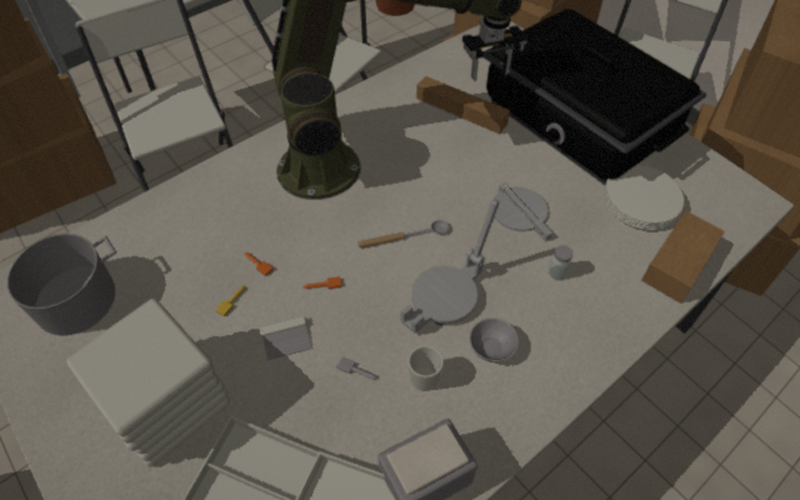

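The top picture (800x500) shows the press disc at (381,212), hinge ears near (430,206), and the lever leaning back to (305,197). The loose plate is at (221,247), its lug at the upper end (230,192) and its nose at (213,283). The grey pin has its thumb plate at (511,218) and its shank tip at (498,190).

```bash
cat > h.py <<'E'
from cell import robot
import cv2,numpy as np
from scipy.spatial.transform import Rotation as Rn
def cam(n,s=None):
    c=robot.calibration(n);K=np.array(c["camera_matrix"])
    if n=="wrist":
        s=s or robot.state();T=np.array(c["tool_from_camera"]);Rw=Rn.from_quat(s["orientation"]).as_matrix()
        Rc=(Rw@T[:3,:3]).T;t=-Rc@(Rw@T[:3,3]+s["eef_pos"])
    else: Rc=np.array(c["R"]);t=np.array(c["t"])
    return K,np.array([c["k1"],0,0,0.]),Rc,t
def unproj(C,uv,z):
    K,d,R,t=C
    n=cv2.undistortPoints(np.array(uv,float).reshape(-1,1,2),K,d).reshape(-1,2)
    r=np.c_[n,np.ones(len(n))]@R; o=-R.T@t
    return o+r*((np.asarray(z)-o[2])/r[:,2])[:,None]
def proj(C,X):
    K,d,R,t=C
    return cv2.projectPoints(np.array(X,float).reshape(-1,3),cv2.Rodrigues(R)[0],t,K,d)[0].reshape(-1,2)
def shot(n,name,box=None,scale=1.25):
    s=robot.state();C=cam(n,s);im=robot.capture(n)[:,:,::-1]
    cv2.imwrite(f"pics/{name}_raw.png",im)
    np.savez(f"pics/{name}.npz",K=C[0],d=C[1],R=C[2],t=C[3])
    if box: im=im[box[1]:box[3],box[0]:box[2]]
    cv2.imwrite(f"pics/{name}.png",cv2.resize(im,None,fx=scale,fy=scale,interpolation=cv2.INTER_CUBIC))
def load(name):
    f=np.load(f"pics/{name}.npz");return f["K"],f["d"],f["R"],f["t"]
def go(X,yaw=None):
    "yaw: world angle of tool y (closing line), mod pi. prints turn units, then shift in turned tool frame /0.5"
    s=robot.state();R=Rn.from_quat(s["orientation"]).as_matrix();tu=0
    if yaw is not None:
        cur=np.arctan2(R[1,1],R[0,1]);d=(yaw-cur+np.pi/2)%np.pi-np.pi/2
        tu=-d; R=R@Rn.from_rotvec([0,0,tu]).as_matrix()
    sh=R.T@(np.array(X)-s["eef_pos"])/0.5
    print("turn",np.round(tu/(np.pi/2),4),"shift(turned)",np.round(sh,4),"q6",round(s["q"][5],2),"pos",np.round(s["eef_pos"],4),"t",round(s["time"],2))
E
python3 - <<'E'
from h import *
C=cam("top")
for nm,p,z in [("press c",(381,212),.032),("ears",(431,206),.062),("ears2",(430,213),.05),("pivot",(338,213),.07),("lug end",(231,191),.028),("nose",(213,284),.02),("disc",(221,247),.01),("pin plate",(512,218),.012),("pin tip",(498,190),.006)]:
    print(nm,unproj(C,np.array(p)/1.25,z).round(3))
print(robot.calibration("wrist")["tool_from_camera"][0])
E
```

```text
press c [[ 0.595 -0.017  0.032]]
ears [[ 0.607 -0.132  0.062]]
ears2 [[ 0.593 -0.131  0.05 ]]
pivot [[0.583 0.08  0.07 ]]
lug end [[0.637 0.337 0.028]]
nose [[0.418 0.367 0.02 ]]
disc [[0.506 0.357 0.01 ]]
pin plate [[ 0.593 -0.329  0.012]]
pin tip [[ 0.662 -0.297  0.006]]
[ 2.44052855e-04 -9.64083560e-01 -2.65599002e-01  7.71804208e-02]
```

```bash
python3 -c "
from h import *
go([.506,.357,.17],1.435)"
```

```text
turn -0.1331 shift(turned) [-0.6779 -0.2311  0.07  ] q6 -0.07 pos [0.1858 0.5174 0.205 ] t 0.1
```

>>> jog_arm([
  {"translation":[0,0,0],"turn":-0.067,"gripper":1},
  {"translation":[0,0,0],"turn":-0.066,"gripper":1},
  {"translation":[-0.085,-0.029,0.009],"turn":0,"gripper":1},
  {"translation":[-0.085,-0.029,0.009],"turn":0,"gripper":1},
  {"translation":[-0.085,-0.029,0.009],"turn":0,"gripper":1},
  {"translation":[-0.085,-0.029,0.009],"turn":0,"gripper":1},
  {"translation":[-0.085,-0.029,0.009],"turn":0,"gripper":1},
  {"translation":[-0.085,-0.029,0.009],"turn":0,"gripper":1},
  {"translation":[-0.085,-0.029,0.008],"turn":0,"gripper":1},
  {"translation":[-0.083,-0.028,0.008],"turn":0,"gripper":1},
  {"translation":[0,0,0],"turn":0,"gripper":1},
  {"translation":[0,0,0],"turn":0,"gripper":1},
])

```text
time: 1.6
eef_pos: [0.5056, 0.3574, 0.1701]
orientation: [0.068, 0.998, -0.0, -0.0]
wrist_force: [0.4, 0.2, 0.7]
grip_width: 0.998
grasp_force: 0.0
```

```bash
python3 -c "
from h import *
shot('wrist','w1')
s=robot.state();print(s['eef_pos'],s['orientation'],s['q'],s['wrist_force'])"
```

```text
[0.50541691 0.35772908 0.17039339] [ 6.75392523e-02  9.97716605e-01 -5.29963701e-05 -1.53327032e-04] [ 5.56751871e-01  4.82368017e-01  1.35175081e+00  9.65833420e-05
  1.30778459e+00 -8.78888169e-01] [ 0.38397167  0.00054831 -0.22553778]
```

View pics/w1.png

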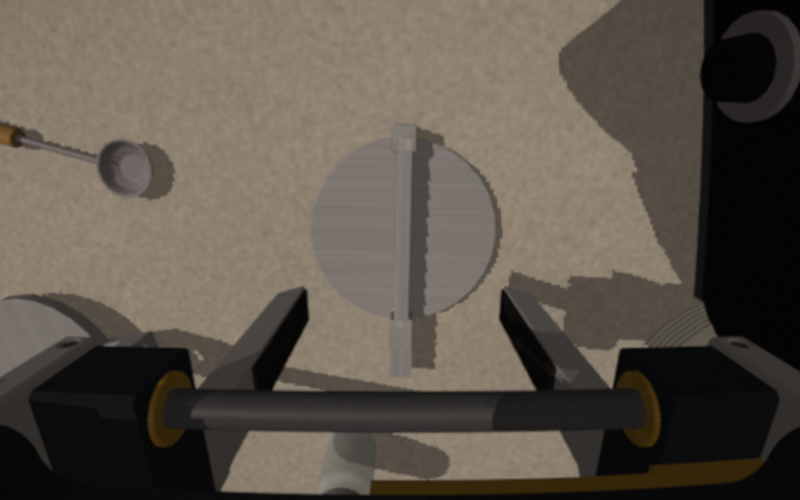

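Wrist view: plate disc spans x 311–498 (centre about (404,228)). The lug is at the bottom, its end edge at (390–411,376), and the nose is at the top (404,124). The rib runs vertically at x≈397–412.

```bash
python3 - <<'E'
from h import *
C=load("w1")
P=lambda *a:unproj(C,np.array([p[:2] for p in a])/1.25,[p[2] for p in a])
a=P((390,376,.028),(411,376,.028),(393,124,.028),(415,124,.028),(397.5,160,.028),(411.5,160,.028),(397,310,.028),(408,310,.028),(311,228,.01),(498,228,.005))
print(a.round(4))
# fit disc edge: threshold-free: model overlay
def overlay(c,yaw,name):
    im=cv2.imread("pics/w1_raw.png");R=np.array([[np.cos(yaw),-np.sin(yaw)],[np.sin(yaw),np.cos(yaw)]])
    t=np.linspace(0,2*np.pi,200)
    def dr(xy,z,col):
        X=np.c_[np.array(xy)@R.T+c,np.full(len(xy),z)]
        cv2.polylines(big,[np.round(proj(C,X)*3*8).astype(int)],True,col,1,cv2.LINE_AA,3)
    big=cv2.resize(im,None,fx=3,fy=3,interpolation=cv2.INTER_CUBIC)
    dr(np.c_[np.cos(t),np.sin(t)]*.0825,.01,(0,0,255))
    dr([[-.082,-.007],[-.082,.007],[.103,.007],[.103,-.007]],.028,(0,255,0))
    dr([[.133,-.01],[.133,.01],[.103,.01],[.103,-.01]],.028,(255,0,0))
    cv2.imwrite(f"pics/{name}.png",big[270:930,720:1230])
lug=a[:2].mean(0);nose=a[2:4].mean(0);d=lug-nose;yaw=np.arctan2(d[1],d[0]);print(yaw,np.hypot(*d[:2]))
c=lug[:2]-.133*d[:2]/np.hypot(*d[:2]);print(c, a[8:].mean(0))
overlay(c,yaw,"ov1")
E
```

```text
[[0.6353 0.3271 0.028 ]
 [0.6379 0.3464 0.028 ]
 [0.4152 0.3615 0.028 ]
 [0.4175 0.3785 0.028 ]
 [0.4429 0.3612 0.028 ]
 [0.4444 0.3722 0.028 ]
 [0.5703 0.3428 0.028 ]
 [0.5716 0.3524 0.028 ]
 [0.491  0.2775 0.01  ]
 [0.5144 0.4411 0.005 ]]
-0.14993653498566312 0.22270759141084248
[0.50507434 0.35660481] [0.50274548 0.3593026  0.0075    ]
```

```bash
python3 -c "
import cv2;im=cv2.imread('pics/ov1.png');cv2.imwrite('pics/ov1.png',cv2.resize(im,None,fx=.9,fy=.9))"
```

```text
(no output)
```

View pics/ov1.png

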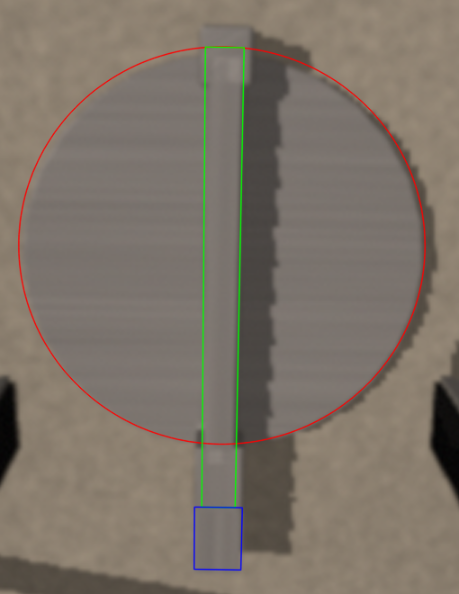

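The overlay fits the plate closely: centre (0.505,0.357), yaw -0.15. Next I grasp the rib.

```bash
python3 -c "
from h import *
go([.505,.3566,.013],1.421)"
```

```text
turn 0.0093 shift(turned) [ 0.0004 -0.0023  0.3148] q6 -0.88 pos [0.5054 0.3577 0.1704] t 1.65
```

>>> jog_arm([
  {"translation":[0,-0.002,0.1],"turn":0.009,"gripper":0.2},
  {"translation":[0,0,0.1],"turn":0,"gripper":0},
  {"translation":[0,0,0.07],"turn":0,"gripper":0},
  {"translation":[0,0,0.03],"turn":0,"gripper":0},
  {"translation":[0,0,0.014],"turn":0,"gripper":0},
  {"translation":[0,0,0],"turn":0,"gripper":0},
  {"translation":[0,0,0],"turn":0,"gripper":-1},
  {"translation":[0,0,0],"turn":0,"gripper":-1},
  {"translation":[0,0,0],"turn":0,"gripper":-1},
  {"translation":[0,0,0],"turn":0,"gripper":-1},
  {"translation":[0,0,0],"turn":0,"gripper":-1},
], grip_force=50)

```text
time: 3.02
eef_pos: [0.5061, 0.3563, 0.0137]
orientation: [0.075, 0.997, 0.0, 0.0]
wrist_force: [-0.1, -0.1, 2.5]
grip_width: 0.145
grasp_force: 50.0
```

The grasp is good. Before carrying the plate I'll release it, since it stays centred, and measure the hinge unobstructed.

>>> jog_arm([
  {"translation":[0,0,0],"turn":0,"gripper":0.2},
  {"translation":[0,0,0],"turn":0,"gripper":0.2},
  {"translation":[0,0,-0.05],"turn":0,"gripper":0.2},
  {"translation":[0,0,-0.12],"turn":0,"gripper":0.2},
  {"translation":[0,0,-0.1],"turn":0.115,"gripper":0.2},
  {"translation":[0,0,-0.1],"turn":0.115,"gripper":0.2},
  {"translation":[0,0,0],"turn":0.115,"gripper":0.2},
  {"translation":[0,0,0],"turn":0.115,"gripper":0.2},
  {"translation":[0,0,0],"turn":0.115,"gripper":0.2},
  {"translation":[0,0,0],"turn":0.115,"gripper":0.2},
  {"translation":[0,0,0],"turn":0.115,"gripper":0.2},
  {"translation":[0,0,0],"turn":0.1,"gripper":0.2},
])

```text
time: 4.53
eef_pos: [0.5059, 0.3562, 0.1983]
orientation: [0.709, 0.705, -0.0, -0.0]
wrist_force: [0.1, 0.4, 0.7]
grip_width: 0.597
grasp_force: 0.0
```

```bash
python3 -c "
from h import *
go([.45,.2,.2]);go([.45,-.05,.2]);go([.595,-.06,.2])
s=robot.state();print(s['orientation'],s['q'])"
```

```text
turn 0.0 shift(turned) [-0.3132 -0.1099 -0.0034] q6 0.56 pos [0.5059 0.3562 0.1983] t 4.53
turn 0.0 shift(turned) [-0.8132 -0.1067 -0.0033] q6 0.56 pos [0.5059 0.3562 0.1983] t 4.53
turn 0.0 shift(turned) [-0.8313  0.1834 -0.0034] q6 0.56 pos [0.5059 0.3562 0.1983] t 4.53
[ 7.09329359e-01  7.04877179e-01 -1.47022029e-04 -4.34443348e-05] [5.54305718e-01 4.60026156e-01 1.31867149e+00 1.85935973e-05
 1.36320108e+00 5.60598227e-01]
```

>>> jog_arm([
  {"translation":[-0.06,-0.1,0],"turn":0,"gripper":0.2},
  {"translation":[-0.1,-0.05,0],"turn":0,"gripper":0.2},
  {"translation":[-0.11,0,0],"turn":0,"gripper":0.2},
  {"translation":[-0.11,0,0],"turn":0,"gripper":0.2},
  {"translation":[-0.11,0,0],"turn":0,"gripper":0.2},
  {"translation":[-0.11,0,0],"turn":0,"gripper":0.2},
  {"translation":[-0.11,0,0],"turn":0,"gripper":0.2},
  {"translation":[-0.09,0.07,0],"turn":0,"gripper":0.2},
  {"translation":[-0.03,0.1,0],"turn":0,"gripper":0.2},
  {"translation":[0,0.1,0],"turn":0,"gripper":0.2},
  {"translation":[0,0.063,0],"turn":0,"gripper":0.2},
  {"translation":[0,0,0],"turn":0,"gripper":0.2},
])

```text
time: 6.02
eef_pos: [0.598, -0.0588, 0.1973]
orientation: [0.707, 0.707, -0.0, -0.001]
wrist_force: [-0.8, 0.3, -0.1]
grip_width: 0.6
grasp_force: 0.0
```

```bash
python3 -c "
from h import *
robot.capture('top')
shot('wrist','w2')
s=robot.state();print(s['eef_pos'],s['orientation'],s['q'])"
```

```text
[ 0.596581   -0.05873346  0.19805091] [ 7.07337986e-01  7.06875349e-01 -2.98432053e-04 -3.53656921e-04] [-1.59195175e-01  4.16792732e-01  1.38061991e+00 -7.05648283e-05
  1.34510295e+00 -1.58525084e-01]
```

View pics/w2.png

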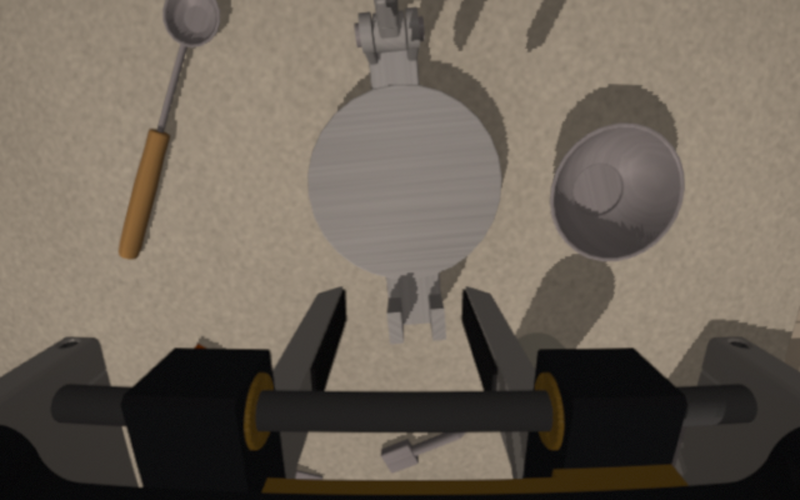

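Wrist view: press disc spans x 308–501 at row 183. The hinge ear tops are at (388–403,310–341) and (430–444,307–340). The lever ears are at (390,35) and the pin is at (400–460,440–458).

```bash
cat > fit.py <<'E'
from h import *
from scipy.optimize import least_squares
C=load("w2")
L=[(.133,.025,.062),(.133,.013,.062),(.133,-.013,.062),(.133,-.025,.062)]
def W(p,X):
    X=np.array(X);c,s=np.cos(p[2]),np.sin(p[2])
    return np.c_[p[0]+c*X[:,0]-s*X[:,1],p[1]+s*X[:,0]+c*X[:,1],X[:,2]]
t=np.linspace(0,2*np.pi,180);D=np.c_[.085*np.cos(t),.085*np.sin(t),0*t+.032]
def ext(q): return [q[:,0].min(),q[:,0].max(),q[:,1].min(),q[:,1].max()]
def res(p):
    e=proj(C,W(p,L))*1.25; q=ext(proj(C,W(p,D))*1.25)
    m=np.array([[445,339.5],[431,339.5],[403,341.5],[389,341.5]])
    return np.r_[(e-m).ravel(),np.array(q)-[308,501.5,85,279]]
r=least_squares(res,[.595,-.017,-1.56]);print(r.x,np.round(r.fun,1))
if __name__=="__main__":
    big=cv2.resize(cv2.imread("pics/w2_raw.png"),None,fx=3.5,fy=3.5,interpolation=cv2.INTER_CUBIC)
    def dr(X,col): cv2.polylines(big,[np.round(((proj(C,W(r.x,X))+.5)*3.5-.5)*8).astype(int)],True,col,1,cv2.LINE_AA,3)
    dr(D,(0,0,255))
    for a,b in((.013,.025),(-.025,-.013)): dr([(.133,a,.062),(.133,b,.062),(.103,b,.062),(.103,a,.062)],(0,255,0))
    cv2.imwrite("pics/ov2.png",big[220:1000,840:1430][::1,::1][-590:,:])
E
python3 fit.py
```

```text
[ 0.59811012 -0.01931935 -1.49026114] [ 0.3 -0.1  0.7  0.9 -0.7  1.1 -0.3  2.  -1.3  1.4 -3.   0.2]
```

View pics/ov2.png

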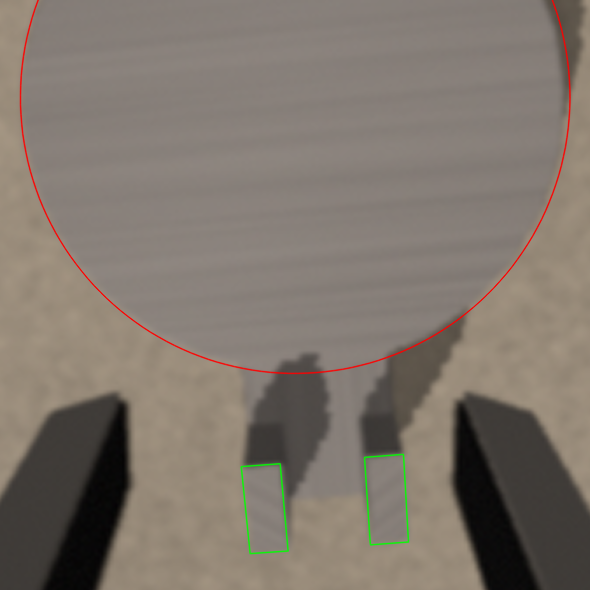

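The fit is good: press at (0.598,-0.0193), yaw -1.490. Now back to the plate along the same path.

>>> jog_arm([
  {"translation":[0,-0.063,0],"turn":0,"gripper":0.2},
  {"translation":[0,-0.1,0],"turn":0,"gripper":0.2},
  {"translation":[0.03,-0.1,0],"turn":0,"gripper":0.2},
  {"translation":[0.09,-0.07,0],"turn":0,"gripper":0.2},
  {"translation":[0.11,0,0],"turn":0,"gripper":0.2},
  {"translation":[0.11,0,0],"turn":0,"gripper":0.2},
  {"translation":[0.11,0,0],"turn":0,"gripper":0.2},
  {"translation":[0.11,0,0],"turn":0,"gripper":0.2},
  {"translation":[0.11,0,0],"turn":0,"gripper":0.2},
  {"translation":[0.1,0.05,0],"turn":0,"gripper":0.2},
  {"translation":[0.06,0.1,0],"turn":0,"gripper":0.2},
])

```text
time: 7.5
eef_pos: [0.5051, 0.3585, 0.1996]
orientation: [0.706, 0.708, 0.001, 0.0]
wrist_force: [0.2, -0.3, 0.9]
grip_width: 0.6
grasp_force: 0.0
```

>>> jog_arm([
  {"translation":[0,0,0],"turn":-0.115,"gripper":0.2},
  {"translation":[0,0,0],"turn":-0.115,"gripper":0.2},
  {"translation":[0,0,0],"turn":-0.115,"gripper":0.2},
  {"translation":[0,0,0],"turn":-0.115,"gripper":0.2},
  {"translation":[0,0,0],"turn":-0.115,"gripper":0.2},
  {"translation":[0,0,0],"turn":-0.115,"gripper":0.2},
  {"translation":[0,0,0],"turn":-0.115,"gripper":0.2},
  {"translation":[0,0,0.08],"turn":-0.1,"gripper":0.2},
  {"translation":[0,0,0.08],"turn":0,"gripper":0.2},
  {"translation":[0,0,0],"turn":0,"gripper":0.2},
  {"translation":[0,0,0],"turn":0,"gripper":0.2},
])

```text
time: 8.88
eef_pos: [0.5064, 0.3564, 0.1206]
orientation: [0.075, 0.997, 0.001, 0.001]
wrist_force: [0.4, 0.0, -0.1]
grip_width: 0.601
grasp_force: 0.0
```

```bash
python3 -c "
from h import *
go([.506,.3563,.0135],1.421)"
```

```text
turn -0.0003 shift(turned) [ 0.0011 -0.0007  0.2143] q6 -0.87 pos [0.5064 0.3564 0.1206] t 8.88
```

>>> jog_arm([
  {"translation":[0,0,0.1],"turn":0,"gripper":0.0},
  {"translation":[0,0,0.07],"turn":0,"gripper":0},
  {"translation":[0,0,0.03],"turn":0,"gripper":0},
  {"translation":[0,0,0.014],"turn":0,"gripper":0},
  {"translation":[0,0,0],"turn":0,"gripper":0},
  {"translation":[0,0,0],"turn":0,"gripper":-1},
  {"translation":[0,0,0],"turn":0,"gripper":-1},
  {"translation":[0,0,0],"turn":0,"gripper":-1},
  {"translation":[0,0,0],"turn":0,"gripper":-1},
  {"translation":[0,0,0],"turn":0,"gripper":-1},
], grip_force=60)

```text
time: 10.12
eef_pos: [0.5061, 0.3564, 0.0116]
orientation: [0.075, 0.997, 0.0, 0.0]
wrist_force: [-1.8, -0.4, 3.0]
grip_width: 0.141
grasp_force: 60.0
```

>>> jog_arm([
  {"translation":[0,0,-0.04],"turn":0,"gripper":-1},
  {"translation":[0,0,-0.08],"turn":0,"gripper":-1},
  {"translation":[0,0,-0.08],"turn":0,"gripper":-1},
  {"translation":[0,0,-0.08],"turn":0,"gripper":-1},
  {"translation":[0,0,-0.06],"turn":0.08,"gripper":-1},
  {"translation":[0,0,-0.03],"turn":0.11,"gripper":-1},
  {"translation":[0,0,0],"turn":0.11,"gripper":-1},
  {"translation":[0,0,0],"turn":0.11,"gripper":-1},
  {"translation":[0,0,0],"turn":0.11,"gripper":-1},
  {"translation":[0,0,0],"turn":0.11,"gripper":-1},
  {"translation":[0,0,0],"turn":0.11,"gripper":-1},
  {"translation":[0,0,0],"turn":0.11,"gripper":-1},
])

```text
time: 11.62
eef_pos: [0.5056, 0.356, 0.197]
orientation: [0.678, 0.735, -0.0, -0.0]
wrist_force: [-0.8, -0.6, -6.9]
grip_width: 0.141
grasp_force: 60.0
```

```bash
python3 -c "
from h import *
go([.43,.3,.2],.081);go([.43,-.02,.2],.081);
u=np.array([np.cos(-1.49),np.sin(-1.49)]);p=np.array([.5981,-.0193])+.0011*u;print(p)
go([p[0],p[1],.14],.081)
s=robot.state();print(s['grip_width'],s['wrist_force'],s['ft_torque'])"
```

```text
turn -0.0006 shift(turned) [-0.0994 -0.1598 -0.0059] q6 0.47 pos [0.5056 0.356  0.197 ] t 11.62
turn -0.0006 shift(turned) [-0.7373 -0.2115 -0.0056] q6 0.47 pos [0.5056 0.356  0.197 ] t 11.62
[ 0.59818878 -0.02039641]
turn -0.0006 shift(turned) [-0.7653  0.1237  0.1142] q6 0.47 pos [0.5056 0.356  0.197 ] t 11.62
0.141214766374517 [-0.77493823 -0.5664682  -6.89205823] [-0.02565251  0.07312409 -0.03254001]
```

>>> jog_arm([
  {"translation":[-0.05,-0.08,0],"turn":0,"gripper":-1},
  {"translation":[-0.06,-0.08,0],"turn":0,"gripper":-1},
  {"translation":[-0.105,-0.01,0],"turn":0,"gripper":-1},
  {"translation":[-0.105,-0.01,0],"turn":0,"gripper":-1},
  {"translation":[-0.105,-0.01,0],"turn":0,"gripper":-1},
  {"translation":[-0.105,-0.01,0],"turn":0,"gripper":-1},
  {"translation":[-0.105,-0.01,0],"turn":0,"gripper":-1},
  {"translation":[-0.1,0.01,0],"turn":0,"gripper":-1},
  {"translation":[-0.03,0.1,0],"turn":0,"gripper":-1},
  {"translation":[0,0.1,0],"turn":0,"gripper":-1},
  {"translation":[0,0.1,0],"turn":0,"gripper":-1},
  {"translation":[0,0.02,0],"turn":0,"gripper":-1},
])

```text
time: 13.12
eef_pos: [0.5997, -0.0195, 0.1959]
orientation: [0.676, 0.737, -0.0, -0.001]
wrist_force: [-0.9, -0.2, -6.8]
grip_width: 0.143
grasp_force: 60.0
```

>>> jog_arm([
  {"translation":[0,0,0.05],"turn":0,"gripper":-1},
  {"translation":[0,0,0.06],"turn":0,"gripper":-1},
  {"translation":[0,0,0.05],"turn":0,"gripper":-1},
  {"translation":[0,0,0],"turn":0,"gripper":-1},
  {"translation":[0,0,0],"turn":0,"gripper":-1},
])

```text
time: 13.75
eef_pos: [0.5988, -0.0198, 0.1181]
orientation: [0.676, 0.737, 0.0, 0.001]
wrist_force: [0.7, 0.7, -6.4]
grip_width: 0.143
grasp_force: 60.0
```

```bash
python3 -c "
from h import *
go([.5982,-.0204,.044],.081);go([.5982,-.0204,.044],.081)"
```

```text
turn 0.0029 shift(turned) [-0.0011 -0.0015  0.1482] q6 -0.18 pos [ 0.5988 -0.0198  0.1181] t 13.75
turn 0.0029 shift(turned) [-0.0011 -0.0015  0.1482] q6 -0.18 pos [ 0.5988 -0.0198  0.1181] t 13.75
```

>>> jog_arm([
  {"translation":[-0.001,-0.0015,0.03],"turn":0.003,"gripper":-1},
  {"translation":[0,0,0.03],"turn":0,"gripper":-1},
  {"translation":[0,0,0.02],"turn":0,"gripper":-1},
  {"translation":[0,0,0.02],"turn":0,"gripper":-1},
  {"translation":[0,0,0.014],"turn":0,"gripper":-1},
  {"translation":[0,0,0.01],"turn":0,"gripper":-1},
  {"translation":[0,0,0.008],"turn":0,"gripper":-1},
  {"translation":[0,0,0.005],"turn":0,"gripper":-1},
  {"translation":[0,0,0],"turn":0,"gripper":-1},
])

```text
time: 14.88
eef_pos: [0.5978, -0.0203, 0.0479]
orientation: [0.678, 0.735, -0.0, -0.0]
wrist_force: [-0.5, -0.2, -6.9]
grip_width: 0.141
grasp_force: 60.0
```

```bash
python3 -c "
from h import *
go([.5982,-.0204,.0436],.081);s=robot.state();print(s['wrist_force'],s['ft_torque'])"
```

```text
turn -0.0001 shift(turned) [-0.0003  0.0008  0.0086] q6 -0.18 pos [ 0.5978 -0.0203  0.0479] t 14.88
[-0.51405516 -0.24641347 -6.88851189] [ 0.01617897  0.04654421 -0.03913808]
```

The lug is between the ears with no contact force. I'll ease the plate down the last 4 mm.

>>> jog_arm([
  {"translation":[0,0,0.003],"turn":0,"gripper":-1},
  {"translation":[0,0,0.002],"turn":0,"gripper":-1},
  {"translation":[0,0,0.002],"turn":0,"gripper":-1},
  {"translation":[0,0,0.0015],"turn":0,"gripper":-1},
  {"translation":[0,0,0],"turn":0,"gripper":-1},
])

```text
time: 15.5
eef_pos: [0.5978, -0.0202, 0.0437]
orientation: [0.678, 0.735, 0.0, 0.0]
wrist_force: [-0.1, -0.3, -7.3]
grip_width: 0.144
grasp_force: 60.0
```

>>> jog_arm([
  {"translation":[0,0,0.0015],"turn":0,"gripper":-1},
  {"translation":[0,0,0],"turn":0,"gripper":-1},
  {"translation":[0,0,0],"turn":0,"gripper":-1},
])

```text
time: 15.88
eef_pos: [0.5978, -0.0203, 0.0436]
orientation: [0.678, 0.735, 0.0, 0.0]
wrist_force: [-6.1, 1.0, 4.2]
grip_width: 0.144
grasp_force: 60.0
```

>>> jog_arm([
  {"translation":[0,0,0],"turn":0,"gripper":0},
  {"translation":[0,0,0],"turn":0,"gripper":0},
  {"translation":[0,0,0],"turn":0,"gripper":0},
  {"translation":[0,0,-0.03],"turn":0,"gripper":0},
  {"translation":[0,0,-0.1],"turn":0,"gripper":0},
  {"translation":[-0.04,0,-0.1],"turn":0,"gripper":1},
  {"translation":[-0.06,0,-0.08],"turn":0,"gripper":1},
  {"translation":[-0.06,0,-0.05],"turn":0,"gripper":1},
  {"translation":[0,0,0],"turn":0,"gripper":1},
  {"translation":[0,0,0],"turn":0,"gripper":1},
])

```text
time: 17.12
eef_pos: [0.6039, -0.0993, 0.2224]
orientation: [0.678, 0.735, -0.0, -0.0]
wrist_force: [0.7, 0.5, -0.6]
grip_width: 0.985
grasp_force: 0.0
```

```bash
python3 -c "
from h import *
shot('wrist','w3')
s=robot.state();print(s['eef_pos'],s['orientation'],s['q'])"
```

```text
[ 0.60385651 -0.09904405  0.2220539 ] [ 6.77701563e-01  7.35336641e-01 -3.25041207e-04 -7.14743552e-04] [-2.22484826e-01  4.29477434e-01  1.30710027e+00  1.51526257e-04
  1.40657818e+00 -3.04040628e-01]
```

View pics/w3.png

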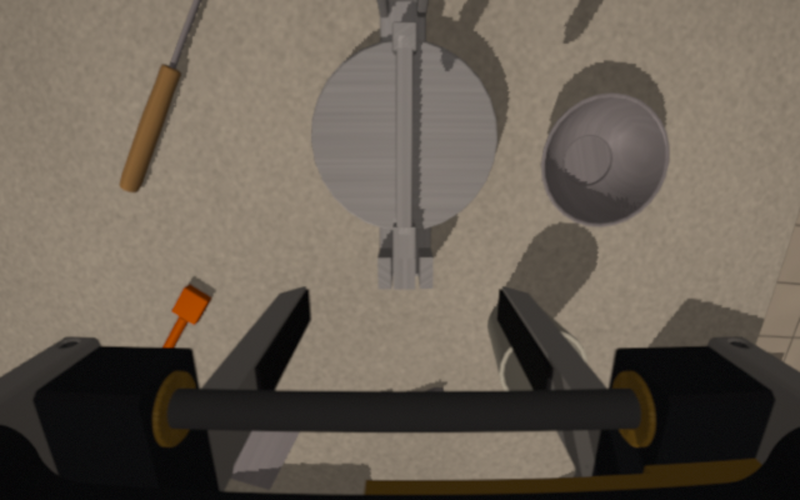

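The plate is seated flat: the lug is centred between the ears and their ends line up at row 289 (ears at x 378 and 433, lug at 392–415). Next is the pin.

>>> jog_arm([
  {"translation":[0,0,0],"turn":0.111,"gripper":0.2},
  {"translation":[0,0,0],"turn":0.111,"gripper":0.2},
  {"translation":[0,0,0],"turn":0.111,"gripper":0.2},
  {"translation":[0,0,0],"turn":0.111,"gripper":0.2},
  {"translation":[0,0,0],"turn":0.111,"gripper":0.2},
  {"translation":[0,0,0],"turn":0.111,"gripper":0.2},
  {"translation":[0,0,0],"turn":0.111,"gripper":0.2},
])

```text
time: 18.05
eef_pos: [0.604, -0.0988, 0.2219]
orientation: [0.977, 0.212, -0.001, -0.0]
wrist_force: [0.2, -0.5, -0.2]
grip_width: 0.602
grasp_force: 0.0
```

```bash
python3 -c "
from h import *
go([.585,-.333,.13],.434+np.pi/2)"
```

```text
turn -0.0047 shift(turned) [-0.2311  0.4092  0.1837] q6 0.92 pos [ 0.604  -0.0988  0.2219] t 18.05
```

>>> jog_arm([
  {"translation":[-0.046,0.082,0.03],"turn":0,"gripper":0.2},
  {"translation":[-0.046,0.082,0.03],"turn":0,"gripper":0.2},
  {"translation":[-0.046,0.082,0.04],"turn":0,"gripper":0.2},
  {"translation":[-0.046,0.082,0.04],"turn":0,"gripper":0.2},
  {"translation":[-0.046,0.081,0.043],"turn":0,"gripper":0.2},
  {"translation":[0,0,0],"turn":0,"gripper":0.2},
  {"translation":[0,0,0],"turn":0,"gripper":0.2},
])

```text
time: 18.92
eef_pos: [0.5855, -0.3326, 0.1311]
orientation: [0.977, 0.214, -0.0, -0.0]
wrist_force: [-0.1, -0.1, 0.6]
grip_width: 0.598
grasp_force: 0.0
```

```bash
python3 -c "
from h import *
shot('wrist','w4')
s=robot.state();print(s['eef_pos'],s['orientation'],s['q'])"
```

```text
[ 0.58580107 -0.33239143  0.13173132] [ 9.76690717e-01  2.14651421e-01  9.82150328e-05 -1.65516671e-05] [-5.70546586e-01  6.37503475e-01  1.20551452e+00  1.68692944e-04
  1.29845942e+00  5.67534537e-01]
```

View pics/w4.png

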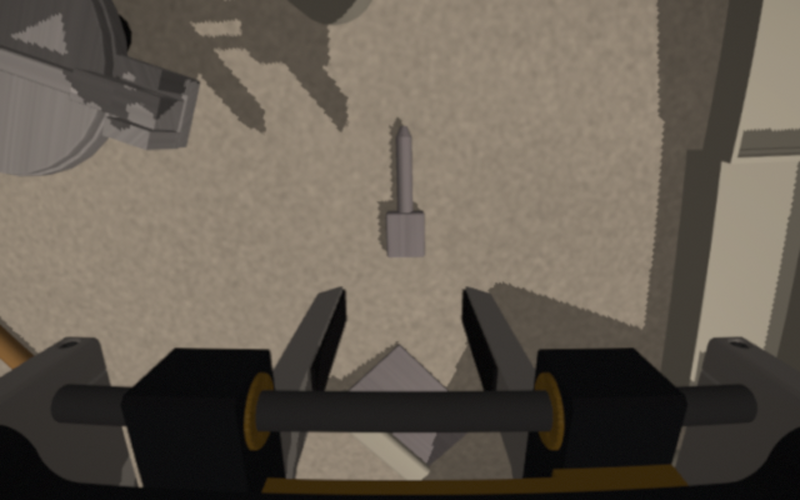

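Pin in the wrist view: thumb plate corners at about (387,212), (423,212), (388,256) and (425,256), and the shank tip at (403,124).

```bash
python3 - <<'E'
from h import *
C=load("w4")
P=unproj(C,np.array([(387.5,212.5),(423.5,212.5),(388,256.5),(425,256.5),(404.5,125)])/1.25,[.012]*4+[.006])
sh=P[:2].mean(0);bk=P[2:4].mean(0);tip=P[4]
print(P.round(4),np.linalg.norm(P[0]-P[1]),np.linalg.norm(sh-bk),np.hypot(*(tip-sh)[:2]))
d=tip-bk;yaw=np.arctan2(d[1],d[0]);d2=sh-bk;print(yaw,np.arctan2(d2[1],d2[0]))
e=P[1]-P[0];print("side yaw",np.arctan2(e[1],e[0])+np.pi/2)
u=np.array([np.cos(yaw),np.sin(yaw)])
o=np.mean([sh[:2],bk[:2]+.036*u,tip[:2]-.064*u],0);print("origin",o)
g=o-.018*u;print("grasp",g)
go([g[0],g[1],.003],yaw+np.pi/2)
E
```

```text
[[ 0.6028 -0.3111  0.012 ]
 [ 0.6142 -0.3359  0.012 ]
 [ 0.5712 -0.3257  0.012 ]
 [ 0.5833 -0.352   0.012 ]
 [ 0.6664 -0.2959  0.006 ]] 0.027352265389138975 0.034837986188972526 0.06417408912327409
0.4485082884345955 0.45598661701907084
side yaw 0.43231851837122215
origin [ 0.60898224 -0.32344445]
grasp [ 0.59276253 -0.33124964]
turn -0.0101 shift(turned) [0.0135 0.004  0.2575] q6 0.57 pos [ 0.5858 -0.3324  0.1317] t 18.98
```

>>> jog_arm([
  {"translation":[0.0135,0.004,0.1],"turn":-0.01,"gripper":0.2},
  {"translation":[0,0,0.08],"turn":0,"gripper":0.2},
  {"translation":[0,0,0.05],"turn":0,"gripper":0.2},
  {"translation":[0,0,0.02],"turn":0,"gripper":0.2},
  {"translation":[0,0,0.007],"turn":0,"gripper":0.2},
  {"translation":[0,0,0],"turn":0,"gripper":0.2},
  {"translation":[0,0,0],"turn":0,"gripper":-1},
  {"translation":[0,0,0],"turn":0,"gripper":-1},
  {"translation":[0,0,0],"turn":0,"gripper":-1},
  {"translation":[0,0,0],"turn":0,"gripper":-1},
], grip_force=60)

```text
time: 20.23
eef_pos: [0.5922, -0.3328, 0.0032]
orientation: [0.975, 0.222, 0.0, 0.0]
wrist_force: [-1.4, 2.2, 3.6]
grip_width: 0.309
grasp_force: 60.0
```

>>> jog_arm([
  {"translation":[0,0,-0.06],"turn":0,"gripper":-1},
  {"translation":[0,0,-0.1],"turn":0,"gripper":-1},
  {"translation":[0,0,-0.06],"turn":0.08,"gripper":-1},
  {"translation":[0,0,0],"turn":0.08,"gripper":-1},
  {"translation":[0,0,0],"turn":0.0736,"gripper":-1},
  {"translation":[0,0,0],"turn":0,"gripper":-1},
])

```text
time: 20.98
eef_pos: [0.592, -0.3328, 0.1126]
orientation: [0.999, 0.04, -0.0, -0.0]
wrist_force: [0.3, 0.1, -0.6]
grip_width: 0.309
grasp_force: 60.0
```

```bash
python3 -c "
from h import *
go([.485,-.1468,.0432],.081+np.pi/2)"
```

```text
turn -0.0003 shift(turned) [-0.1832 -0.3881  0.139 ] q6 0.92 pos [ 0.592  -0.3328  0.1126] t 20.98
```

>>> jog_arm([
  {"translation":[-0.09,-0.03,0],"turn":0,"gripper":-1},
  {"translation":[-0.08,-0.07,0],"turn":0,"gripper":-1},
  {"translation":[-0.0132,-0.1,0.03],"turn":0,"gripper":-1},
  {"translation":[0,-0.1,0.04],"turn":0,"gripper":-1},
  {"translation":[0,-0.07,0.05],"turn":0,"gripper":-1},
  {"translation":[0,-0.0181,0.019],"turn":0,"gripper":-1},
  {"translation":[0,0,0],"turn":0,"gripper":-1},
  {"translation":[0,0,0],"turn":0,"gripper":-1},
])

```text
time: 21.98
eef_pos: [0.486, -0.1479, 0.0442]
orientation: [0.999, 0.04, 0.001, 0.0]
wrist_force: [-0.1, -0.5, -1.9]
grip_width: 0.309
grasp_force: 60.0
```

```bash
python3 -c "
from h import *
go([.485,-.1468,.0432],.081+np.pi/2)
shot('wrist','w5',(200,0,440,260),2.5)
import cv2
s=robot.state();C=load('w5')
a=np.array([np.cos(.081),np.sin(.081)]);n=np.array([-a[1],a[0]]);e=s['eef_pos']
H=np.array([.6076,-.1369])
print('ears',((proj(C,[[*(H+x*a+y*n),.062] for x in(-.025,-.013) for y in(-.015,.015)])-[200,0])*2.5).round())
print('tip',((proj(C,[[*(e[:2]+.0832*a+y*n),e[2]+.0028] for y in(-.0025,.0025)])-[200,0])*2.5).round())
"
```

```text
turn -0.0008 shift(turned) [-0.0018 -0.0023  0.002 ] q6 1.12 pos [ 0.486  -0.1479  0.0442] t 21.98
ears [[380. 175.]
 [223. 175.]
 [381. 108.]
 [221. 108.]]
tip [[319. 253.]
 [295. 253.]]
```

View pics/w5.png

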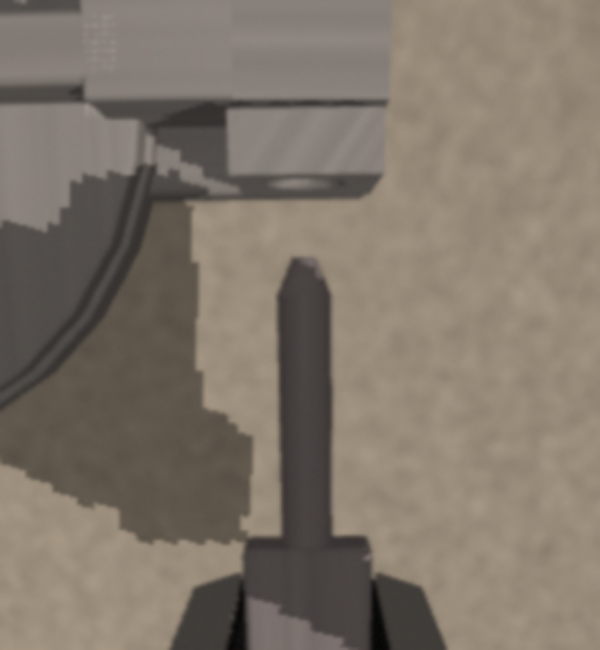

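The close view shows the ear top at x 228–386 (centre 307), the hole near (305,184) and the pin shank centred at about 305. Lateral alignment is within about 0.3 mm, so I start the insertion.

>>> jog_arm([
  {"translation":[0,0.0006,0.002],"turn":-0.0008,"gripper":-1},
  {"translation":[0.015,0,0],"turn":0,"gripper":-1},
  {"translation":[0.012,0,0],"turn":0,"gripper":-1},
  {"translation":[0.01,0,0],"turn":0,"gripper":-1},
  {"translation":[0.008,0,0],"turn":0,"gripper":-1},
  {"translation":[0,0,0],"turn":0,"gripper":-1},
])

```text
time: 22.78
eef_pos: [0.508, -0.1451, 0.0424]
orientation: [0.999, 0.041, -0.0, -0.0]
wrist_force: [0.2, 0.9, -1.7]
grip_width: 0.31
grasp_force: 60.0
```

```bash
cat > st.py <<'E'
from h import *
s=robot.state();e=s['eef_pos'];a=np.array([np.cos(.081),np.sin(.081)])
r=e[:2]-np.array([.6076,-.1369]);print("along",r@a,"lat",r@[-a[1],a[0]],"z",e[2],np.round(s['wrist_force'],1),np.round(s['ft_torque'],2))
E
python3 st.py
```

```text
along -0.09991213840361653 lat -0.00015300360189259268 z 0.04237044519075575 [ 0.2  0.9 -1.7] [-0.05  0.16  0.02]
```

>>> jog_arm([
  {"translation":[0.012,0,-0.001],"turn":0,"gripper":-1},
  {"translation":[0.012,0,0],"turn":0,"gripper":-1},
  {"translation":[0.012,0,0],"turn":0,"gripper":-1},
  {"translation":[0.012,0,0],"turn":0,"gripper":-1},
  {"translation":[0,0,0],"turn":0,"gripper":-1},
])

```text
time: 23.4
eef_pos: [0.5325, -0.1434, 0.043]
orientation: [0.999, 0.041, 0.001, 0.0]
wrist_force: [2.3, -2.7, -1.4]
grip_width: 0.307
grasp_force: 60.0
```

```bash
python3 st.py
```

```text
along -0.07541493491005041 lat -0.0003607125952027104 z 0.04304518326240758 [ 2.3 -2.7 -1.4] [-0.47 -0.15 -0.17]
```

>>> jog_arm([
  {"translation":[0.01,0.0006,0],"turn":0,"gripper":-1},
  {"translation":[0.01,0,0],"turn":0,"gripper":-1},
  {"translation":[0.01,0,0],"turn":0,"gripper":-1},
  {"translation":[0.01,0,0],"turn":0,"gripper":-1},
  {"translation":[0.01,0,0],"turn":0,"gripper":-1},
  {"translation":[0,0,0],"turn":0,"gripper":-1},
])

```text
time: 24.15
eef_pos: [0.5572, -0.1414, 0.0429]
orientation: [0.999, 0.041, 0.0, 0.0]
wrist_force: [1.3, -0.9, -2.0]
grip_width: 0.312
grasp_force: 60.0
```

```bash
python3 st.py
```

```text
along -0.05063201910022655 lat -0.00043685036214419475 z 0.042935795933911156 [ 1.3 -0.9 -2. ] [-0.21 -0.02 -0.06]
```

About 6.4 mm remain, so I push until the shoulder makes contact.

>>> jog_arm([
  {"translation":[0.006,0,0],"turn":0,"gripper":-1},
  {"translation":[0.004,0,0],"turn":0,"gripper":-1},
  {"translation":[0.002,0,0],"turn":0,"gripper":-1},
  {"translation":[0.002,0,0],"turn":0,"gripper":-1},
  {"translation":[0,0,0],"turn":0,"gripper":-1},
])

```text
time: 24.78
eef_pos: [0.5638, -0.1409, 0.043]
orientation: [0.999, 0.041, 0.0, -0.0]
wrist_force: [1.3, -1.0, -2.1]
grip_width: 0.313
grasp_force: 60.0
```

```bash
python3 st.py
```

```text
along -0.044017380143078974 lat -0.00046577975914202034 z 0.04295643329583758 [ 1.3 -1.  -2.1] [-0.08  0.13 -0.02]
```

>>> jog_arm([
  {"translation":[0.002,0,0],"turn":0,"gripper":-1},
  {"translation":[0.002,0,0],"turn":0,"gripper":-1},
  {"translation":[0,0,0],"turn":0,"gripper":-1},
])

```text
time: 25.15
eef_pos: [0.5648, -0.1408, 0.0428]
orientation: [0.999, 0.041, -0.001, -0.0]
wrist_force: [-7.6, -1.0, 2.7]
grip_width: 0.31
grasp_force: 60.0
```

```bash
python3 st.py
```

```text
along -0.04298609100486358 lat -0.0004422148432559027 z 0.04284045406129479 [-7.6 -1.   2.7] [-0.17  1.64 -0.05]
```

>>> jog_arm([
  {"translation":[0.0015,0,0],"turn":0,"gripper":-1},
  {"translation":[0,0,0],"turn":0,"gripper":-1},
  {"translation":[0,0,0],"turn":0,"gripper":-0.1},
  {"translation":[0,0,0],"turn":0,"gripper":-0.1},
  {"translation":[0,0,0],"turn":0,"gripper":-0.1},
])

```text
time: 25.78
eef_pos: [0.5666, -0.1407, 0.043]
orientation: [0.999, 0.041, 0.0, 0.0]
wrist_force: [0.8, 0.3, 0.3]
grip_width: 0.447
grasp_force: 0.0
```

```bash
python3 st.py; python3 - <<'E'
from h import *
# lever: measure angle from scene+top images numerically later; project candidate tips
H=np.array([.598,-.0193]);u=np.array([np.cos(-1.49),np.sin(-1.49)])
C=cam("scene");T=cam("top")
for th in(1.75,1.8,1.85,1.9,1.95,2.0):
    X=[*(H+u*(-.115+.19*np.cos(th))),.071+.19*np.sin(th)]
    print(th,np.round(X,3),(proj(C,X)*1.25).round(),(proj(T,X)*1.25).round())
X=[*(H+u*-.115),.071];print(X,(proj(C,X)*1.25).round(),(proj(T,X)*1.25).round())
E
```

```text
along -0.041132348217456934 lat -0.0004850760596665107 z 0.043039121385937 [0.8 0.3 0.3] [ 0.04  0.12 -0.05]
1.75 [0.586 0.129 0.258] [[493. 203.]] [[307. 193.]]
1.8 [0.585 0.138 0.256] [[495. 202.]] [[302. 193.]]
1.85 [0.584 0.148 0.254] [[498. 200.]] [[298. 194.]]
1.9 [0.584 0.157 0.251] [[500. 199.]] [[293. 194.]]
1.95 [0.583 0.165 0.248] [[502. 198.]] [[289. 195.]]
2.0 [0.582 0.174 0.244] [[504. 197.]] [[285. 195.]]
[np.float64(0.5887185284276979), np.float64(0.0953248414849615), 0.071] [[476. 258.]] [[332. 210.]]
```

The pin is home: contact force appeared at the expected depth. Now I lift and go over the top to behind the lever.

>>> jog_arm([
  {"translation":[0,0,-0.02],"turn":0,"gripper":-0.1},
  {"translation":[0,0,-0.08],"turn":0,"gripper":-0.1},
  {"translation":[0,0,-0.1],"turn":0,"gripper":-0.1},
  {"translation":[0,0,-0.1],"turn":-0.1,"gripper":-1},
  {"translation":[0,0,-0.1],"turn":-0.112,"gripper":-1},
  {"translation":[0,0,-0.1],"turn":-0.112,"gripper":-1},
  {"translation":[0,0,-0.044],"turn":-0.112,"gripper":-1},
  {"translation":[0,0,0],"turn":-0.112,"gripper":-1},
  {"translation":[0,0,0],"turn":-0.112,"gripper":-1},
  {"translation":[0,0,0],"turn":-0.112,"gripper":-1},
  {"translation":[0,0,0],"turn":-0.114,"gripper":-1},
  {"translation":[0,0,0],"turn":-0.114,"gripper":-1},
])

```text
time: 27.28
eef_pos: [0.5663, -0.1407, 0.3158]
orientation: [0.676, 0.737, 0.0, 0.0]
wrist_force: [0.3, -0.3, 0.6]
grip_width: 0.003
grasp_force: 0.0
```

```bash
cat > lv.py <<'E'
from h import *
H=np.array([.598,-.0193]);u=np.array([np.cos(-1.49),np.sin(-1.49)])
e=robot.state()['eef_pos'];f=np.array(robot.state()['wrist_force'])
r=e[:2]-H;print("s",round(r@u,4),"lat",round(r@[-u[1],u[0]],4),"z",round(e[2],4),"f",f.round(1))
p=H+u*-.225;go([*p,.31],.081)
E
python3 lv.py
```

```text
s 0.1184 lat -0.0414 z 0.3158 f [ 0.3 -0.3  0.6]
turn 0.0039 shift(turned) [0.6868 0.0829 0.0114] q6 -0.39 pos [ 0.5663 -0.1407  0.3158] t 27.27
```

>>> jog_arm([
  {"translation":[0.08,0.04,0],"turn":0.004,"gripper":-1},
  {"translation":[0.09,0.043,0],"turn":0,"gripper":-1},
  {"translation":[0.1,0,0],"turn":0,"gripper":-1},
  {"translation":[0.1,0,0],"turn":0,"gripper":-1},
  {"translation":[0.1,0,0],"turn":0,"gripper":-1},
  {"translation":[0.1,0,0],"turn":0,"gripper":-1},
  {"translation":[0.1,0,0],"turn":0,"gripper":-1},
  {"translation":[0.017,0,0.06],"turn":0,"gripper":-1},
  {"translation":[0,0,0.09],"turn":0,"gripper":-1},
  {"translation":[0,0,0.07],"turn":0,"gripper":-1},
  {"translation":[0,0,0],"turn":0,"gripper":-1},
])

```text
time: 28.65
eef_pos: [0.5809, 0.2048, 0.2035]
orientation: [0.68, 0.733, -0.002, -0.001]
wrist_force: [0.7, 0.4, 1.3]
grip_width: 0.004
grasp_force: 0.0
```

```bash
python3 lv.py
```

```text
s -0.2248 lat 0.0011 z 0.2035 f [0.7 0.4 1.3]
turn -0.0038 shift(turned) [ 0.0003 -0.003  -0.213 ] q6 0.2 pos [0.5809 0.2048 0.2035] t 28.65
```

>>> jog_arm([
  {"translation":[-0.04,0,0],"turn":0,"gripper":-1},
  {"translation":[-0.03,0,0],"turn":0,"gripper":-1},
  {"translation":[-0.02,0,0],"turn":0,"gripper":-1},
  {"translation":[-0.02,0,0],"turn":0,"gripper":-1},
  {"translation":[-0.02,0,0],"turn":0,"gripper":-1},
  {"translation":[-0.02,0,0],"turn":0,"gripper":-1},
  {"translation":[-0.02,0,0],"turn":0,"gripper":-1},
  {"translation":[-0.016,0,0],"turn":0,"gripper":-1},
])

```text
time: 29.65
eef_pos: [0.5888, 0.1116, 0.2049]
orientation: [0.68, 0.733, -0.0, -0.0]
wrist_force: [1.1, 1.9, 2.2]
grip_width: 0.004
grasp_force: 1.3
```

```bash
python3 lv.py
```

```text
s -0.1313 lat 0.0014 z 0.2049 f [1.1 1.9 2.2]
turn -0.004 shift(turned) [ 0.1875 -0.0029 -0.2102] q6 0.05 pos [0.5888 0.1116 0.2049] t 29.65
```

>>> jog_arm([
  {"translation":[-0.036,-0.001,-0.004],"turn":0,"gripper":-1},
  {"translation":[-0.036,-0.001,-0.003],"turn":0,"gripper":-1},
  {"translation":[-0.035,0,0.01],"turn":0,"gripper":-1},
  {"translation":[-0.034,0,0.014],"turn":0,"gripper":-1},
  {"translation":[-0.031,0,0.019],"turn":0,"gripper":-1},
  {"translation":[-0.03,0,0.022],"turn":0,"gripper":-1},
  {"translation":[-0.026,0,0.026],"turn":0,"gripper":-1},
  {"translation":[-0.022,0,0.029],"turn":0,"gripper":-1},
  {"translation":[-0.018,0,0.032],"turn":0,"gripper":-1},
  {"translation":[-0.014,0,0.034],"turn":0,"gripper":-1},
])

```text
time: 30.9
eef_pos: [0.5983, -0.0289, 0.1142]
orientation: [0.68, 0.733, -0.0, -0.0]
wrist_force: [1.5, 1.2, 1.2]
grip_width: 0.004
grasp_force: 0.6
```

```bash
python3 lv.py
```

```text
s 0.0096 lat -0.0005 z 0.1142 f [1.5 1.2 1.2]
turn -0.0039 shift(turned) [ 0.4692  0.0009 -0.3916] q6 -0.18 pos [ 0.5983 -0.0289  0.1142] t 30.9
```

>>> jog_arm([
  {"translation":[-0.009,0,0.03],"turn":0,"gripper":-1},
  {"translation":[-0.006,0,0.026],"turn":0,"gripper":-1},
  {"translation":[0,0,0.008],"turn":0,"gripper":-1},
  {"translation":[0,0,0.002],"turn":0,"gripper":-1},
  {"translation":[0,0,0],"turn":0,"gripper":-1},
])

```text
time: 31.52
eef_pos: [0.5991, -0.0357, 0.0828]
orientation: [0.68, 0.733, 0.0, 0.0]
wrist_force: [0.1, -0.3, 0.7]
grip_width: 0.004
grasp_force: 0.0
```

```bash
python3 lv.py
```

```text
s 0.0165 lat -0.0002 z 0.0828 f [ 0.1 -0.3  0.7]
turn -0.0037 shift(turned) [ 0.4829  0.0008 -0.4544] q6 -0.2 pos [ 0.5991 -0.0357  0.0828] t 31.52
```

>>> jog_arm([
  {"translation":[0,0,0.003],"turn":0,"gripper":-1},
  {"translation":[0,0,0.003],"turn":0,"gripper":-1},
  {"translation":[0,0,0],"turn":0,"gripper":-1},
])

```text
time: 31.9
eef_pos: [0.5992, -0.0359, 0.0802]
orientation: [0.68, 0.733, 0.0, 0.0]
wrist_force: [-0.7, 0.3, 5.6]
grip_width: 0.002
grasp_force: 3.3
```

```bash
python3 lv.py
```

```text
s 0.0166 lat -0.0001 z 0.0802 f [-0.7  0.3  5.6]
turn -0.0038 shift(turned) [ 0.4832  0.0008 -0.4597] q6 -0.2 pos [ 0.5992 -0.0359  0.0802] t 31.9
```

>>> jog_arm([
  {"translation":[0,0,0.002],"turn":0,"gripper":-1},
  {"translation":[0,0,0.001],"turn":0,"gripper":-1},
  {"translation":[0,0,0],"turn":0,"gripper":-1},
])

```text
time: 32.28
eef_pos: [0.5993, -0.0359, 0.08]
orientation: [0.68, 0.733, 0.0, 0.001]
wrist_force: [-8.1, 1.5, 19.8]
grip_width: 0.004
grasp_force: 9.6
```

Hard stop reached: 20 N with no travel. Retreat and check.

>>> jog_arm([
  {"translation":[0,0,-0.02],"turn":0,"gripper":-1},
  {"translation":[0,0,-0.08],"turn":0,"gripper":-1},
  {"translation":[0,0,-0.1],"turn":0,"gripper":-1},
  {"translation":[0,0,-0.1],"turn":0,"gripper":-1},
  {"translation":[0,-0.1,0],"turn":0,"gripper":-1},
  {"translation":[0,-0.1,0],"turn":0,"gripper":-1},
  {"translation":[0,-0.1,0],"turn":0,"gripper":-1},
  {"translation":[0,-0.08,0],"turn":0,"gripper":-1},
  {"translation":[0,0,0],"turn":0,"gripper":-1},
])

```text
time: 33.4
eef_pos: [0.4081, -0.0502, 0.2286]
orientation: [0.68, 0.733, 0.0, 0.001]
wrist_force: [-0.5, -0.0, 0.6]
grip_width: 0.004
grasp_force: 0.0
```

```bash
python3 -c "
from h import *
shot('scene','s9',(250,110,490,330),2.5)
"
```

```text
(no output)
```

View pics/s9.png

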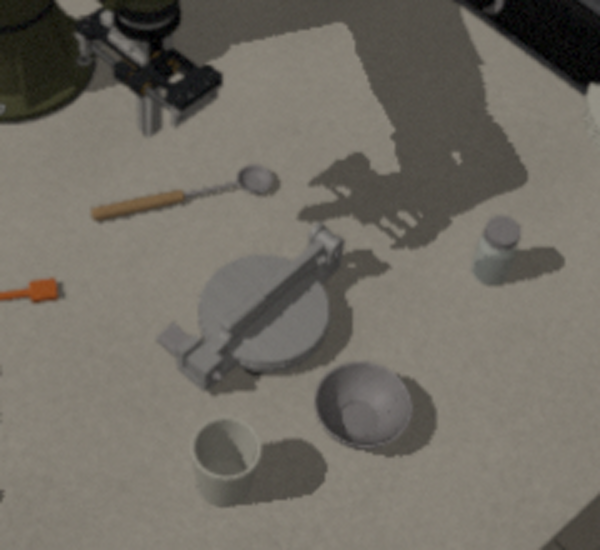

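The scene view shows the lever lying along the plate from (325,240) to (225,335). The pin's thumb plate is against the near ear at (178,340), and the bystanders are undisturbed. I'm handing the job in.

```bash
python3 -c "
from cell import robot
print(robot.close_job())"
```

```text
the job is handed in; nothing more can be done
None
```

The press is assembled and handed in at about 33.5 s: the plate is seated with its lug between the ears, the pin is pushed home to its thumb plate, the lever is fully over against its stop, and the other things in the final view are where they were.

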